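# Test the purge canister behind a dust monitor's access panel

### The job

Check that the dust monitor's purge canister still fires: undo both cam fasteners of the sloped access panel (push each wing in and turn it a quarter turn anticlockwise), swing the panel up and back to its stop, then press the canister's cap fully down for a moment and let it spring back. Leave the fasteners unlocked and the panel standing fully open, and do not disturb the other things on the desk.

Things in the scene. Friction and masses are not known exactly. Their poses are not given: they have to be found in the camera images.
- console: The dust monitor, a white sheet-metal console fixed on the desk, 284 mm wide (its y), 260 deep (its x), 173 high at the rear deck. Origin: centre of its underside; -x is its front, which faces the robot's left, z up. From the top of the 85 mm high front wall the access panel's plane rises towards +x at 30 deg from level, so its outward normal is (-0.5, 0, 0.866) in this frame.
- panel (a joint): Opening of the access panel in rad: 0 shut, 2.0 fully open at its stop (then about upright, outer face to the back). A white steel plate 262 mm wide, 136 along the slope, 4 thick, hinged along its upper edge with a stiff friction hinge: it stays where it is left and takes about 6 N at the handle to lift. It cannot open more than about 0.02 while a cam is locked.
- hinge (a point): Middle of the panel's hinge line. The point turns with the panel: x in the plate's plane from its free edge to the hinge, y along the hinge line (the console's y; the panel opens by positive rotation about it), z out of the outer face. The plate's outer face is at z = 4 mm.
- handle (a point): Middle of the round bar (10 mm thick, 60 long, along y) of the panel's aluminium bow handle, 38 mm off the plate's outer face, between the two fasteners; in the hinge's axes it lies 110 mm down the slope from the hinge line and 42 mm out. Same axes as hinge. The free edge of the plate is 28 mm further down.
- wing_left (a point): Centre of the black wing of the left fastener (on the console's +y side, 85 mm from the middle; the farther from the robot): a bar 40 mm long, 10 thick and 24 high on a thin round foot 26 mm across whose top is 12 mm below this point; the plate is 21 mm below this point. x lies along the wing, z along the fastener's axis, out of the panel. Locked, the wing points up and down the slope; unlocked, across it.
- wing_right (a point): The same for the right fastener, on the console's -y side.
- cam_left (a joint): Turn of the left fastener in rad: 0 locked, 1.57 unlocked (its stop), anticlockwise seen from outside the panel. Internal pins stop it from turning more than about 0.1 to 0.15 until the wing is pushed in; a steel cam behind the panel turns with it and hooks under the front lip when locked. Turns easily (0.05 N m) once pushed in.
- cam_right (a joint): The same for the right fastener.
- head_left (a joint): How far the left wing is pushed in, m: 0 out, 0.005 at the bottom. A spring holds it out (8 N at first, 16 N at the bottom); it must be about 4 mm in or more through the turn, and springs out again when let go near 0 or near 1.57.
- head_right (a joint): The same for the right wing.
- cap_top (a point): Middle of the top of the white cap, 25 mm across, of the small upright aluminium canister (45 mm across) that stands in the compartment behind the panel, anywhere within 50 mm of the middle. The cap's top is about 23 mm below the opening's plane, 50 mm (level) in front of the console's origin and also 50 mm in front of the hinge line. z up.
- cap (a joint): How far the cap is pressed down, m: 0 up, 0.004 fully down; sprung, 4 N at first and 10 N at the bottom.
- screwdriver_mid (a point): Bystander: middle of a screwdriver lying on the desk, 180 mm long, 26 thick.
- multimeter_mid (a point): Bystander: centre of a black hand meter lying on the desk, 150 x 75 x 30 mm.
- mug_mid (a point): Bystander: centre of a white mug, 76 mm across, 90 high.
- probe_mid (a point): Bystander: centre of an aluminium sensor standing on the desk, 38 mm across, 85 high.
- tape_mid (a point): Bystander: centre of a roll of tape lying flat, 84 mm across, 19 high.
- wrench_mid (a point): Bystander: middle of a steel spanner lying on the desk, 160 mm long, 8 thick.
- filter_mid (a point): Bystander: centre of a white filter cartridge standing on the console's rear deck, 44 mm across, 26 high.

How it is judged:
On the way, in this order (a step that is already met when the one before it is completed fails the run):
1. both fasteners are turned to unlocked while the panel is still shut (value of joint each of cam_left, cam_right above 1.35 rad and value of joint panel below 0.1 rad), for 0.1 s.
2. the panel is swung open to its stop (value of joint panel above 1.8 rad), for 0.2 s.
3. the canister's cap is pressed fully down for a moment (value of joint cap above 0.0032 m), for 0.2 s.
At the end, for the whole second after the job is handed in: Both fasteners unlocked (turned at least 1.35 of 1.57 rad), the panel open by more than 1.8 of 2.0 rad and at rest, the cap up again (within 1 mm) (value of joint each of cam_left, cam_right above 1.35 rad and value of joint panel above 1.8 rad and value of joint cap below 0.001 m and velocity of joint panel between -0.05 and 0.05 rad/s); the robot touches nothing.
It fails at once if another thing on the desk or on the console's deck is moved more than 30 mm (distance of any of screwdriver_mid, multimeter_mid, mug_mid, probe_mid, tape_mid, wrench_mid, filter_mid from where it was at the start of the episode above 0.03 m).
It also fails if it takes over 72 s, if anything falls off the work surface, if the arm or the gripper's body presses on something with over 40 N, if the wrist force passes 120 N, or if a joint passes its speed limit or range.

### The arm

A 7-joint arm with a two-finger parallel gripper is mounted at the origin on the work surface. World frame = base frame: x ahead of the robot, y to its left, z up, the work surface at z = 0. Lengths are in m, angles in rad, forces in N, time in s.
With the tool pointing down it reaches from about 0.425 to 0.875 m from the base axis. Payload 4.7 kg.
Tool frame: the origin (TCP) lies at the very end of the fingers, on their centre line; the grasp point (between the pads) lies 19 mm behind it; z points along the fingers, y is the line along which they close (so a half turn about z gives the same grasp; the last joint's range is limited). The gripper opens to 87 mm and grips with 3 to 60 N. Pads are 19 mm wide; open, the fingers measure 117 mm over their backs; the gripper's body (75 mm by 190 mm) begins 51 mm behind the grasp point.
Start: joints at [-1.322, 0.321, -0.07, 1.45, 0.023, 1.371, -0.057], TCP at [0.151, 0.632, 0.223] pointing down, gripper open.
Joint ranges: [-2.86, 2.86], [-0.3, 2.09], [-1.38, 1.24], [0.06, 2.45], [-1.56, 4.7], [0.09, 2.05], [-2.69, 2.69]. Speed limits (rad/s): [2.57, 2.57, 3.14, 3.14, 3.14, 3.14, 3.14].

### API

Orientations are given as a rotation vector (axis times angle).
In Python, from bench import ctrl, get_image, job gives the robot as it stands.
- The arm moves only by the shell command python3 -m crank 'ROWS' [FORCE]. ROWS is JSON, a list that holds one entry, the list of rows, each a list of 5 numbers: the shift along the tool's x, y, z in mm, then the turn about the tool's z in rad, then the closure, from -1 (fully open) to 1 (shut), so that 0 is half open. A call has 1 to 10 rows; each row shifts and turns the commanded pose from where the row before left it, along the tool's axes as they then stand; what a row does not reach is not made up. A row lasts 1/12 s, in which the tool goes at most 41.7 mm and 7.16 degrees, less where a joint would pass 70% of its speed; a pose out of reach is approached as far as the arm can. A call with a gripper value outside its range is refused whole. The fingers move at their own pace and stop on an object; FORCE is the grip in N (left out, the last holds). Time passes only in rows, so rows that do not move let the fingers close. It gives the time, the measured TCP pose, the force, the opening and the grip force at its end, in the units of the state.
- ctrl.get_state(): the state, without advancing time (a new reading comes with each control period).
- get_image(name): name is "scene" or "top" or "wrist"; returns a dict with "pixels" (400x640x3 uint8, red, green, blue), "fx", "fy", "cx", "cy" (pixels), "k1" (the pictures are not rectified: a ray, as slopes to the right and down, at radius r is drawn at 1 + k1 r^2 times it, then the intrinsics apply), "T" (4x4, takes a point from camera to world coordinates); the wrist camera has in their place "T_tool_cam" (4x4, takes a point from camera to tool coordinates, whose origin is the TCP and whose axes are the flange's). Camera axes: x right, y down, z forward; pixel columns grow to the right and rows downward; lengths in m; the calibration is good to about 2 mm. A picture is of the moment at which its call begins: read the wrist's pose just before it. There is no depth.
- job.close_job(): hands the job in; it is judged then, once.
The state is a dict: "time": time; "joint_positions": joint angles; "qd": joint speeds; "joint_torque": joint torques, N m; "position": TCP position; "tool_rot": TCP orientation; "ft_force": force on the tool from outside, world axes, zero at the start; "torque": the same for the moment, N m; "grip_width": opening from 0.0 (shut) to 1.0 (fully open); "grip_force": force on a finger pad.
Only numpy, scipy, OpenCV 4.12 (cv2) and the standard library are available. Lean on these libraries where they do the work, as an engineer would, in place of code of your own. Each camera call takes 0.05 s, during which the arm holds its last target. There are 200 camera calls.

## Working session

There is one attempt and no reset: what is moved stays moved. The work goes in short steps, Python scripts to look and compute and a shell command to move; the robot and the scene stay as the last step left them, time stands still between calls to the robot, and variables do not carry over. Pictures are saved under pics/ and viewed, at most 10 in all, crops included, and the job is handed in when it is done.

```bash
ls; mkdir -p pics
python3 - <<'E'
from bench import ctrl,get_image
import cv2,numpy as np
s=ctrl.get_state();print(s)
for n in("scene","top","wrist"):
    d=get_image(n);cv2.imwrite(f"pics/{n}0.png",d["pixels"][:,:,::-1])
    print(n,{k:(np.round(v,4).tolist() if k[0]=='T' else v) for k,v in d.items() if k!="pixels"})
E
```

```text
pics
{'time': 0.0, 'joint_positions': array([-1.32190067,  0.32177896, -0.07011473,  1.45170879,  0.02263169,
        1.3708133 , -0.05689409]), 'qd': array([ 9.75651277e-05,  1.04205628e-03, -6.57979101e-04,  7.89420470e-04,
        1.42199373e-03,  1.48283102e-03, -1.51121386e-03]), 'joint_torque': array([-3.47628984e-04, -4.91297364e+01, -4.03687572e-01, -3.12536645e+01,
       -6.38259854e-02,  4.35409416e-02,  1.66813134e-04]), 'position': array([0.15112737, 0.63159553, 0.22147341]), 'tool_rot': array([-3.67845094e-01, -3.11987894e+00,  3.01290626e-03]), 'ft_force': array([0.68391454, 0.16213597, 0.58986478]), 'torque': array([ 0.00292008, -0.03360722, -0.01124735]), 'grip_force': 0.0, 'grip_width': 0.9978859590749137}
scene {'fx': 427.7480713496951, 'fy': 427.7480713496951, 'cx': 327.2926526724068, 'cy': 193.14070000726244, 'k1': -0.05473945217387099, 'T': [[-0.3443, 0.7743, -0.5309, 1.1008], [0.9388, 0.2925, -0.1822, 0.1907], [0.0142, -0.5612, -0.8276, 1.0313], [0.0, 0.0, 0.0, 1.0]]}
top {'fx': 386.01594580034487, 'fy': 386.01594580034487, 'cx': 319.2785947734403, 'cy': 193.2409955162621, 'k1': -0.07223036540605308, 'T': [[0.0042, -0.992, 0.1265, 0.3824], [-1.0, -0.0045, -0.0022, -0.0214], [0.0027, -0.1265, -0.992, 1.0859], [0.0, 0.0, 0.0, 1.0]]}
wrist {'fx': 360.3144194144851, 'fy': 360.3144194144851, 'cx': 322.19233712682495, 'cy': 193.2952807030362, 'k1': -0.07847841757982235, 'T_tool_cam': [[-0.0012, -0.9702, -0.2421, 0.0668], [1.0, -0.0011, -0.0006, 0.0002], [0.0003, -0.2421, 0.9702, -0.1615], [0.0, 0.0, 0.0, 1.0]]}
```

View pics/scene0.png

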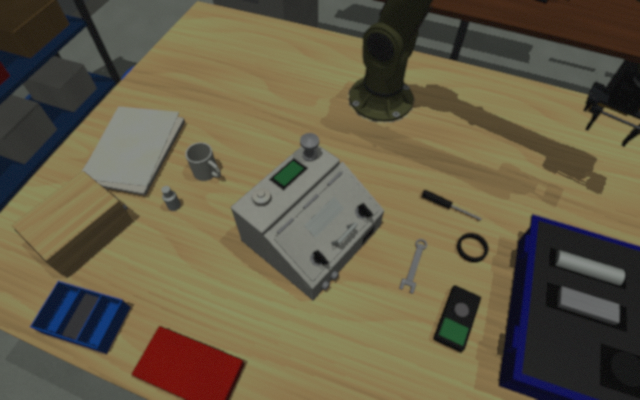

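View pics/top0.png

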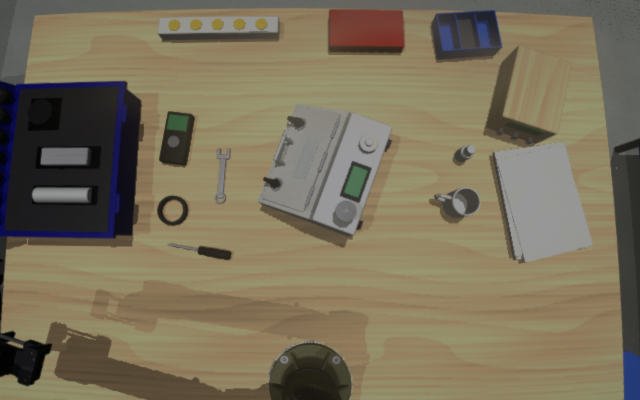

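Run:
```python
import cv2,numpy as np
a=cv2.imread("pics/top0.png")[95:240,255:400];b=cv2.imread("pics/scene0.png")[125:300,225:390]
a=cv2.resize(a,(0,0),fx=2.75,fy=2.75,interpolation=cv2.INTER_CUBIC);b=cv2.resize(b,(0,0),fx=2.4,fy=2.4,interpolation=cv2.INTER_CUBIC)
o=np.zeros((430,800,3),np.uint8);o[:a.shape[0],:a.shape[1]]=a;o[:b.shape[0],402:402+b.shape[1]]=b[:430]
cv2.imwrite("pics/c1.png",cv2.convertScaleAbs(o,alpha=1.3))
```

```text
(no output)
```

View pics/c1.png

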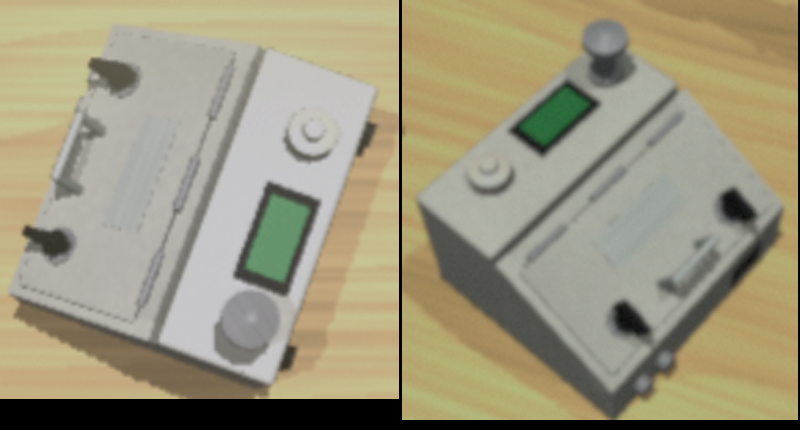

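```bash
cat > h.py <<'E'
import numpy as np,cv2
from scipy.spatial.transform import Rotation as R
from scipy.optimize import least_squares
from bench import ctrl,get_image
def inv(T): return np.linalg.inv(T)
def project(d,T,P):
    q=(np.c_[P,np.ones(len(P))]@inv(T).T)[:,:3]; m=q[:,:2]/q[:,2:]
    m=m*(1+d["k1"]*(m**2).sum(1,keepdims=True))
    return m*[d["fx"],d["fy"]]+[d["cx"],d["cy"]]
def tool(s):
    T=np.eye(4);T[:3,:3]=R.from_rotvec(s["tool_rot"]).as_matrix();T[:3,3]=s["position"];return T
def con(p):
    T=np.eye(4);T[:3,:3]=R.from_euler('z',p[2]).as_matrix();T[:3,3]=[p[0],p[1],0];return T
E
python3 - <<'E'
from h import *
t=get_image("top");s=get_image("scene")
RL,RR,DL,DR,FL,FR=[.13,.142,.173],[.13,-.142,.173],[.0224,.142,.173],[.0224,-.142,.173],[-.13,.142,.085],[-.13,-.142,.085]
a=np.array([[377,93],[270,385],[157,340],[262,47],[12,292],[112,27]])/2.75+[255,95]
A=np.array([RL,RR,DR,DL,FR,FL])
b=(np.array([[420,198],[497,263],[680,92],[783,210],[610,388]])-[402,0])/2.4+[225,125]
B=np.array([RL,DL,DR,FR,FL])
def f(p):
    T=con(p);w=lambda P:P@T[:3,:3].T+T[:3,3]
    return np.r_[(project(t,t["T"],w(A))-a).ravel(),(project(s,s["T"],w(B))-b).ravel()]
r=least_squares(f,[.5,0,-1.57],loss='soft_l1');print(r.x,np.round(f(r.x).reshape(-1,2),1).tolist())
st=ctrl.get_state();T=con(r.x)
g=R.from_euler('y',-30,degrees=True).as_matrix()
print("normal",T[:3,:3]@[-.5,0,.866],'up slope',T[:3,:3]@[.866,0,.5])
H=np.array([0,0,.16]);n=np.array([-.5,0,.866]);u=np.array([.866,0,.5])
for k,v in dict(hinge=H,handle=H-.11*u+.042*n,wl=H-.11*u+.025*n+[0,.085,0],wr=H-.11*u+.025*n-[0,.085,0]).items():print(k,T[:3,:3]@v+T[:3,3])
print(tool(st))
E
```

```text
[ 0.57764651 -0.03072261 -1.92073597] [[0.1, -3.1], [0.2, 0.2], [-1.5, 0.7], [0.6, -1.2], [-2.8, -0.2], [-0.6, -1.7], [-2.5, -1.5], [-2.5, -2.6], [-0.1, -5.0], [0.8, -3.2], [1.2, 1.1]]
normal [0.17142055 0.4696967  0.866     ] up slope [-0.2969004  -0.81351469  0.5       ]
hinge [ 0.57764651 -0.03072261  0.16      ]
handle [0.61750522 0.07849126 0.141372  ]
wl [0.69443951 0.04136493 0.12665   ]
wr [0.53474263 0.09964791 0.12665   ]
[[-9.72563856e-01  2.32636019e-01 -1.68943570e-04  1.51188314e-01]
 [ 2.32636078e-01  9.72563471e-01 -8.66099769e-04  6.31931775e-01]
 [-3.71776580e-05 -8.81639701e-04 -9.99999611e-01  2.22044821e-01]
 [ 0.00000000e+00  0.00000000e+00  0.00000000e+00  1.00000000e+00]]
```

```bash
python3 -m crank '[[[-26,-22,-2,0,0],[-26,-22,-2,0,0],[-26,-22,-2,0,0],[-26,-22,-2,0,0],[-26,-22,-2,0,0],[-26,-22,-2,0,0],[-26,-22,-2,0,0],[-26,-22,-2,0,0],[-26,-22,-2,0,0],[-26,-22,-2,0,0]]]' 30
python3 -m crank '[[[-26,-22,-2,0,0],[-26,-22,-2,0,0],[-26,-22,-2,0,0],[-26,-22,-2,0,0],[-26,-22,-2,0,0],[-26,-22,-2,0,0],[-26,-22,-2,0,0],[-26,-22,-2,0,0],[-26,-22,-2,0,0],[-26,-22,-2,0,0]]]'
python3 -m crank '[[[0,0,0,0.12,0],[0,0,0,0.12,0],[0,0,0,0.12,0],[0,0,0,0.12,0],[0,0,0,0.12,0],[0,0,0,0.12,0],[0,0,0,0.12,0],[0,0,0,0.12,0],[0,0,0,0.12,0],[0,0,0,0.12,0]]]'
python3 -m crank '[[[0,0,0,0.12,0],[0,0,0,0.12,0],[0,0,0,0.12,0],[0,0,0,0.12,0],[0,0,0,0,0]]]'
python3 - <<'E'
from h import *
s=ctrl.get_state();print(s["position"],s["joint_positions"],tool(s)[:2,:2])
d=get_image("wrist");cv2.imwrite("pics/w1.png",d["pixels"][:,:,::-1])
E
```

```text
time: 1.08
position: [0.3537, 0.3562, 0.2428]
tool_rot: [0.368, 3.12, 0.001]
ft_force: [0.6, 1.0, -0.4]
grip_width: 0.508
grip_force: 0.0
time: 1.92
position: [0.5553, 0.0819, 0.2629]
tool_rot: [0.367, 3.12, 0.001]
ft_force: [1.2, -0.3, 0.1]
grip_width: 0.502
grip_force: 0.0
time: 2.75
position: [0.5545, 0.0833, 0.2625]
tool_rot: [-2.072, -2.361, -0.0]
ft_force: [-0.2, -0.0, -0.3]
grip_width: 0.502
grip_force: 0.0
time: 3.17
position: [0.5545, 0.0833, 0.2625]
tool_rot: [-2.571, -1.805, -0.0]
ft_force: [-0.1, -0.1, 0.6]
grip_width: 0.497
grip_force: 0.0
[0.55453829 0.08330329 0.26252925] [-0.73555958  0.11821184  0.59193126  1.63640333 -0.06683086  1.4073184
 -0.48286626] [[ 0.33997733  0.94043363]
 [ 0.94043363 -0.33997733]]
```

View pics/w1.png

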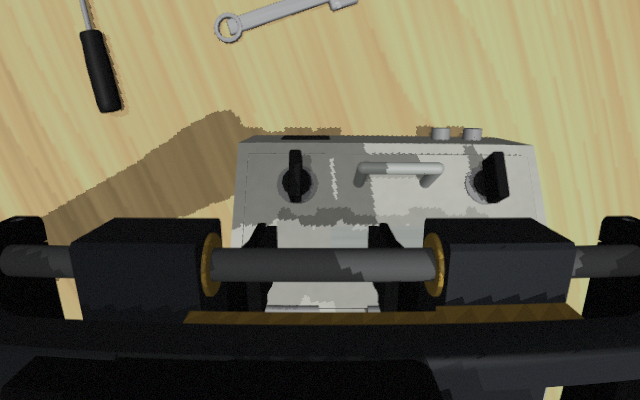

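Run:
```python
from h import *
s=ctrl.get_state();d=get_image("wrist");Tc=tool(s)@d["T_tool_cam"]
H=np.array([0,0,.16]);n=np.array([-.5,0,.866]);u=np.array([.866,0,.5]);y=np.array([0,1,0])
F=H-.11*u+.013*n
P=np.array([F-.085*y,F+.085*y,H-.11*u+.042*n,[-.13,-.142,.085],[-.13,.142,.085]])
px=np.array([[297,184],[488,184],[401,169],[240,143],[531,146]])
def f(p):
    T=con(p);return (project(d,Tc,P@T[:3,:3].T+T[:3,3])-px).ravel()
r=least_squares(f,[.577,-.03,-1.92]);print(r.x,np.round(f(r.x).reshape(-1,2),1).tolist())
T=con(r.x)
for q,z in((r.x,0),([.5777,-.0307,-1.9207],0)):
  T=con(q)
  for k,v in dict(handle=H-.11*u+.042*n,wl=H-.11*u+.025*n+.085*y,wr=H-.11*u+.025*n-.085*y).items():
    w=T[:3,:3]@v+T[:3,3];print(k,w,'tool mm',np.round((inv(tool(s))@np.r_[w,1])[:3]*1000))
```

```text
[ 0.57749741 -0.03360862 -1.91786422] [[-0.5, -2.7], [0.2, -1.7], [-0.5, 1.7], [-1.8, 1.8], [2.8, 1.3]]
handle [0.61704232 0.07571928 0.141372  ] tool mm [ 14.  61. 121.]
wl [0.69408291 0.03881403 0.12665   ] tool mm [  5. 146. 136.]
wr [0.53421931 0.09663817 0.12665   ] tool mm [  6. -24. 136.]
handle [0.61755478 0.07851531 0.141372  ] tool mm [ 17.  61. 121.]
wl [0.6944904  0.04139174 0.12665   ] tool mm [  7. 146. 136.]
wr [0.53479143 0.09966898 0.12665   ] tool mm [  9. -24. 136.]
```

```bash
python3 -m crank '[[[8,-24,0,0,0],[0,0,25,0,0],[0,0,25,0,0],[0,0,25,0,0],[0,0,20,0,0],[0,0,15,0,0],[0,0,12,0,0],[0,0,10,0,0],[0,0,8,0,0],[0,0,0,0,0]]]'
python3 -m crank '[[[0,0,0,0,1],[0,0,0,0,1],[0,0,0,0,1],[0,0,0,0,1],[0,0,0,0,1],[0,0,0,0,1],[0,0,0,0,1]]]' 40
python3 - <<'E'
from h import *
d=get_image("wrist");cv2.imwrite("pics/w2.png",d["pixels"][100:300,180:460,::-1].repeat(2,0).repeat(2,1))
E
```

```text
time: 4.1
position: [0.534, 0.0987, 0.1212]
tool_rot: [-2.568, -1.809, 0.003]
ft_force: [-0.6, 0.6, 1.0]
grip_width: 0.497
grip_force: 0.0
time: 4.68
position: [0.5358, 0.0987, 0.123]
tool_rot: [2.568, 1.807, 0.003]
ft_force: [3.6, -1.5, -0.1]
grip_width: 0.112
grip_force: 40.0
```

View pics/w2.png

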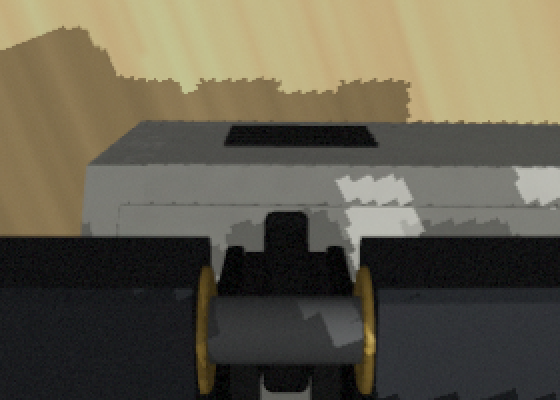

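```bash
python3 -m crank '[[[-1,0,1.7,0,1],[-1,0,1.7,0,1],[-1,0,1.7,0,1],[-1,0,1.7,0,1],[0,0,0,0,1],[0,0,0,0,1]]]' 40
```

```text
time: 5.23
position: [0.5353, 0.0968, 0.1191]
tool_rot: [-2.568, -1.809, -0.008]
ft_force: [-2.5, 2.3, 16.5]
grip_width: 0.11
grip_force: 40.0
```

```bash
python3 -m crank '[[[-1,0,1.7,0,1],[-1,0,1.7,0,1],[0,0,0,-0.1,1],[0,0,0,-0.1,1],[0,0,0,-0.1,1],[0,0,0,-0.1,1],[0,0,0,-0.1,1],[0,0,0,-0.1,1],[0,0,0,0,1]]]' 40
```

```text
time: 5.98
position: [0.5343, 0.0962, 0.1173]
tool_rot: [-1.914, -2.489, -0.011]
ft_force: [-4.4, 3.7, 25.2]
grip_width: 0.152
grip_force: 47.5
```

```bash
python3 -m crank '[[[0,0,0,-0.1,1],[0,0,0,-0.1,1],[0,0,0,-0.1,1],[0,0,0,-0.1,1],[0,0,0,-0.1,1],[0,0,0,-0.1,1],[0,0,0,-0.1,1],[0,0,0,-0.1,1],[0,0,0,-0.1,1],[0,0,0,-0.1,1]]]' 40
python3 -m crank '[[[0,0,0,0,1],[0,0,0,0,1]]]' 40
```

```text
time: 6.82
position: [0.5332, 0.0961, 0.1184]
tool_rot: [0.483, 3.104, 0.009]
ft_force: [-11.7, 2.7, 34.2]
grip_width: 0.19
grip_force: 50.1
time: 6.98
position: [0.5333, 0.0961, 0.1184]
tool_rot: [0.491, 3.103, 0.009]
ft_force: [-11.2, 2.9, 34.5]
grip_width: 0.192
grip_force: 50.2
```

```bash
python3 -m crank '[[[0,1.5,-2.6,0,1],[0,1.5,-2.6,0,1],[0,1,-1.7,0,1],[0,0,0,0,0],[0,0,0,0,0],[0,0,0,0,0],[0,0,-25,0,0],[0,0,-35,0,0],[0,0,-40,0,0],[0,0,-40,0,0]]]' 40
python3 - <<'E'
from h import *
s=ctrl.get_state();print(s["position"],s["ft_force"],s["joint_positions"]);print(tool(s)[:2,:2])
d=get_image("wrist");cv2.imwrite("pics/w3.png",d["pixels"][:,:,::-1])
E
```

```text
time: 7.82
position: [0.5326, 0.097, 0.2602]
tool_rot: [-0.492, -3.1, 0.001]
ft_force: [1.3, 0.4, -0.4]
grip_width: 0.49
grip_force: 0.0
[0.53261508 0.0969826  0.26020156] [ 1.28059544  0.41875598 -0.43317266] [-0.61630991  0.07093914  0.41039671  1.67723494 -0.02888048  1.40210911
  1.0543841 ]
[[-0.95094578  0.30934557]
 [ 0.30934769  0.95094893]]
```

View pics/w3.png

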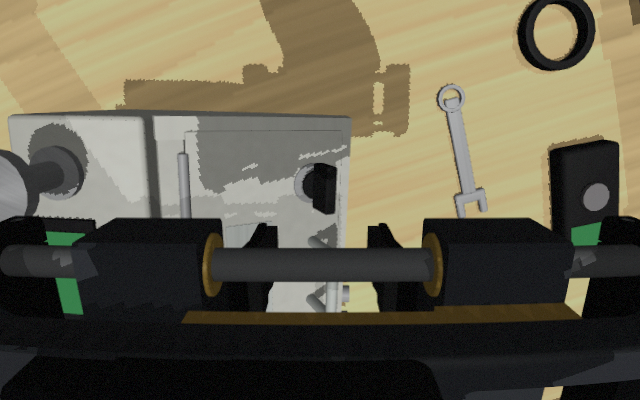

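```bash
python3 -m crank '[[[0,0,0,0.12,0],[0,0,0,0.12,0],[0,0,0,0.12,0],[0,0,0,0.12,0],[0,0,0,0.12,0],[0,0,0,0.12,0],[0,0,0,0.12,0],[0,0,0,0.12,0],[0,0,0,0.12,0],[0,0,0,0.12,0]]]'
python3 -m crank '[[[0,0,0,0.12,0],[0,0,0,0.12,0],[0,0,0,0.12,0],[0,0,0,0.04,0],[1,34,0,0,0],[1,35,0,0,0],[0,34,0,0,0],[0,34,0,0,0],[0,34,0,0,0],[0,0,0,0,0]]]'
python3 - <<'E'
from h import *
s=ctrl.get_state();print(s["position"],s["joint_positions"]);print(tool(s)[:2,:2])
d=get_image("wrist");cv2.imwrite("pics/w4.png",d["pixels"][:,:,::-1])
E
```

```text
time: 8.7
position: [0.5333, 0.0971, 0.2587]
tool_rot: [-2.164, -2.276, 0.002]
ft_force: [-0.1, 1.0, -0.3]
grip_width: 0.498
grip_force: 0.0
time: 9.53
position: [0.6987, 0.0377, 0.2548]
tool_rot: [2.57, 1.802, -0.009]
ft_force: [-1.7, -0.1, -1.4]
grip_width: 0.499
grip_force: 0.0
[0.69874821 0.03773037 0.25477281] [-0.46118397  0.45271959  0.53695231  1.27323382 -0.2213065   1.47776391
 -0.29581759]
[[ 0.34072637  0.94015748]
 [ 0.94014358 -0.34073844]]
```

View pics/w4.png

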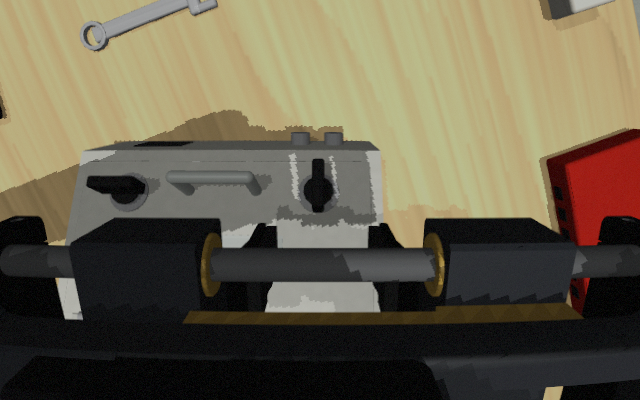

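```bash
python3 -m crank '[[[1,-3,0,0,0],[0,0,25,0,0],[0,0,25,0,0],[0,0,25,0,0],[0,0,20,0,0],[0,0,15,0,0],[0,0,12,0,0],[0,0,10,0,0],[0,0,0,0,0]]]'
python3 -m crank '[[[0,0,0,0,1],[0,0,0,0,1],[0,0,0,0,1],[0,0,0,0,1],[0,0,0,0,1],[0,0,0,0,1],[0,0,0,0,1]]]' 40
```

```text
time: 10.33
position: [0.6914, 0.0442, 0.1257]
tool_rot: [-2.566, -1.808, 0.003]
ft_force: [-0.5, 0.2, -0.4]
grip_width: 0.501
grip_force: 0.0
time: 10.92
position: [0.696, 0.0423, 0.1281]
tool_rot: [2.565, 1.805, 0.008]
ft_force: [7.1, -2.9, -3.0]
grip_width: 0.107
grip_force: 40.0
```

```bash
python3 -m crank '[[[0,0,0,0,0.4],[0,0,0,0,0.4],[-1,4,3,0,0.4],[0,0,3,0,0.4],[0,0,0,0,1],[0,0,0,0,1],[0,0,0,0,1],[0,0,0,0,1],[0,0,0,0,1],[0,0,0,0,1]]]' 40
python3 -m crank '[[[-1,0,1.7,0,1],[-1,0,1.7,0,1],[-1,0,1.7,0,1],[-1,0,1.7,0,1],[0,0,0,0,1],[0,0,0,0,1]]]' 40
```

```text
time: 11.75
position: [0.6961, 0.0411, 0.1212]
tool_rot: [-2.568, -1.808, 0.001]
ft_force: [-1.6, 0.6, -0.4]
grip_width: 0.113
grip_force: 40.0
time: 12.25
position: [0.6956, 0.0396, 0.1181]
tool_rot: [-2.566, -1.809, -0.006]
ft_force: [-6.9, 3.8, 14.5]
grip_width: 0.11
grip_force: 40.0
```

```bash
python3 -m crank '[[[-1,0,1.7,0,1],[-1,0,1.7,0,1],[-0.5,0,1,0,1],[0,0,0,-0.1,1],[0,0,0,-0.1,1],[0,0,0,-0.1,1],[0,0,0,-0.1,1],[0,0,0,-0.1,1],[0,0,0,-0.1,1],[0,0,0,0,1]]]' 40
python3 -m crank '[[[0,0,0,-0.1,1],[0,0,0,-0.1,1],[0,0,0,-0.1,1],[0,0,0,-0.1,1],[0,0,0,-0.1,1],[0,0,0,-0.1,1],[0,0,0,-0.1,1],[0,0,0,-0.1,1],[0,0,0,-0.1,1],[0,0,0,-0.1,1]]]' 40
python3 -m crank '[[[0,0,0,0,1],[0,0,0,0,1]]]' 40
```

```text
time: 13.08
position: [0.6936, 0.0393, 0.1163]
tool_rot: [-1.91, -2.488, -0.009]
ft_force: [-12.6, 7.0, 26.1]
grip_width: 0.15
grip_force: 48.3
time: 13.92
position: [0.6924, 0.0376, 0.1184]
tool_rot: [-0.482, -3.101, -0.006]
ft_force: [-21.0, 4.0, 34.8]
grip_width: 0.188
grip_force: 52.0
time: 14.08
position: [0.6925, 0.0376, 0.1184]
tool_rot: [-0.49, -3.1, -0.007]
ft_force: [-21.3, 4.4, 35.3]
grip_width: 0.193
grip_force: 52.1
```

```bash
python3 -m crank '[[[0,1.5,-2.6,0,1],[0,1.5,-2.6,0,1],[0,1,-1.7,0,1],[0,0,0,0,0],[0,0,0,0,0],[0,0,0,0,0],[0,0,-25,0,0],[0,0,-25,0,0],[0,0,-25,0.03,0],[0,0,0,0,0]]]' 40
python3 -m crank '[[[28,4,0,0,0],[28,4,0,0,0],[27,3,0,0,0],[0,0,0,0,0],[0,0,0,0,0]]]'
python3 - <<'E'
from h import *
s=ctrl.get_state();print(s["position"],s["joint_positions"]);print(tool(s)[:2,:2])
d=get_image("wrist");cv2.imwrite("pics/w5.png",d["pixels"][:,:,::-1])
E
```

```text
time: 14.92
position: [0.699, 0.0385, 0.1988]
tool_rot: [0.539, 3.084, 0.004]
ft_force: [0.5, -0.3, 0.3]
grip_width: 0.494
grip_force: 0.0
time: 15.33
position: [0.6207, 0.0781, 0.1923]
tool_rot: [0.535, 3.095, 0.001]
ft_force: [0.5, -0.6, 0.9]
grip_width: 0.503
grip_force: 0.0
[0.62072488 0.07810961 0.19229016] [-0.33362356  0.2827843   0.20262283  1.56693339 -0.05894998  1.2965669
  1.1052949 ]
[[-0.94189418  0.33590773]
 [ 0.33590866  0.94189428]]
```

View pics/w5.png

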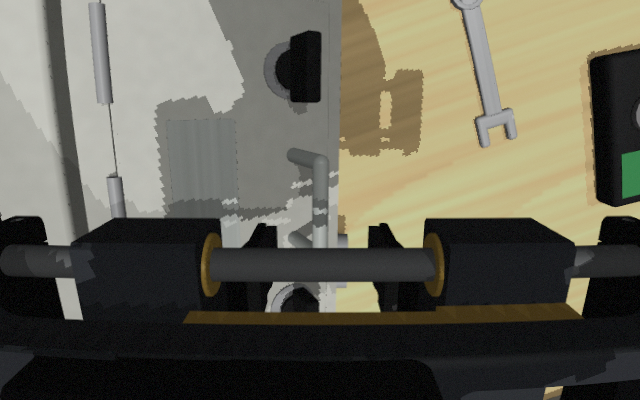

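```bash
python3 -m crank '[[[0,0,20,0,0],[0,0,20,0,0],[0,0,15,0,0],[0,0,10,0,0],[0,0,0,0,1],[0,0,0,0,1],[0,0,0,0,1],[0,0,0,0,1],[0,0,0,0,1],[0,0,0,0,1]]]' 30
python3 - <<'E'
import numpy as np
# handle arc in tool axes: tool y = console -x, tool z down; angle 189.1deg -> 74.5
a=np.radians(189.1)-np.arange(0,21)*.1
y=-117.7*np.cos(a);z=-117.7*np.sin(a)
for i in range(20):print(i,round(y[i+1]-y[i],1),round(z[i+1]-z[i],1))
E
```

```text
time: 16.22
position: [0.6217, 0.0771, 0.1279]
tool_rot: [0.539, 3.094, 0.001]
ft_force: [-0.9, -0.7, 0.1]
grip_width: 0.129
grip_force: 1.0
0 1.3 -11.7
1 0.1 -11.8
2 -1.1 -11.7
3 -2.2 -11.6
4 -3.4 -11.3
5 -4.5 -10.9
6 -5.5 -10.4
7 -6.6 -9.8
8 -7.5 -9.1
9 -8.4 -8.3
10 -9.2 -7.4
11 -9.8 -6.4
12 -10.4 -5.4
13 -10.9 -4.4
14 -11.3 -3.2
15 -11.6 -2.1
16 -11.7 -0.9
17 -11.8 0.2
18 -11.7 1.4
19 -11.5 2.6
```

```bash
python3 -m crank '[[[0,0,0,0,1],[0,0,0,0,1],[0,1,-12,0,1],[0,0,-12,0,1],[0,-1,-12,0,1],[0,-2,-12,0,1],[0,0,0,0,1]]]' 30
```

```text
time: 16.8
position: [0.6207, 0.0747, 0.1756]
tool_rot: [0.54, 3.094, 0.0]
ft_force: [0.7, -1.2, -1.3]
grip_width: 0.105
grip_force: 30.0
```

```bash
python3 -m crank '[[[0,-3,-11,0,1],[0,-5,-11,0,1],[0,-5,-10,0,1],[0,-7,-10,0,1],[0,-7,-9,0,1],[0,-9,-8,0,1],[0,-9,-7,0,1]]]' 30
python3 -m crank '[[[0,-10,-7,0,1],[0,-10,-5,0,1],[0,-11,-4,0,1],[0,-11,-3,0,1],[0,-12,-2,0,1],[0,-12,-1,0,1]]]' 30
```

```text
time: 17.38
position: [0.6073, 0.0381, 0.2414]
tool_rot: [0.532, 3.092, 0.012]
ft_force: [6.5, 7.7, -3.3]
grip_width: 0.102
grip_force: 30.0
time: 17.88
position: [0.586, -0.0203, 0.2686]
tool_rot: [0.525, 3.089, 0.022]
ft_force: [-1.6, 11.7, 16.1]
grip_width: 0.102
grip_force: 30.0
```

Run:
```python
from h import *
d=get_image("wrist")["pixels"][:,:,::-1];e=get_image("scene")["pixels"][90:310,210:430,::-1]
e=cv2.resize(e,(0,0),fx=1.8,fy=1.8,interpolation=cv2.INTER_CUBIC);d=cv2.resize(d,(0,0),fx=.62,fy=.62,interpolation=cv2.INTER_AREA)
o=np.zeros((400,800,3),np.uint8);o[:396,:396]=e;o[:d.shape[0],400:400+d.shape[1]]=d
cv2.imwrite("pics/m1.png",cv2.convertScaleAbs(o,alpha=1.3))
```

```text
(no output)
```

View pics/m1.png

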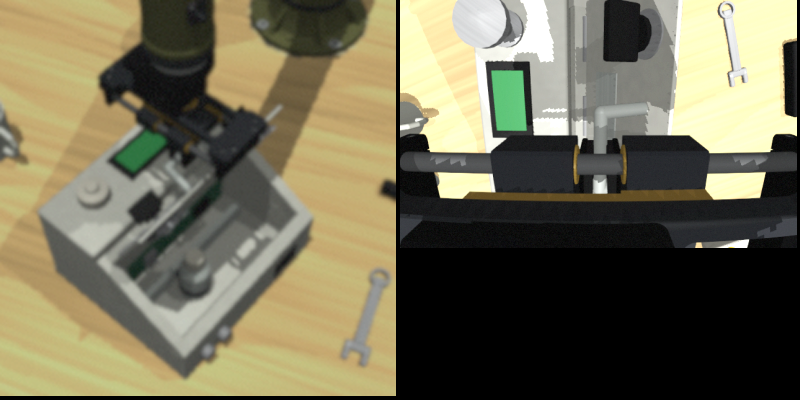

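```bash
python3 -m crank '[[[0,-12,-2,0,1],[0,-12,-1,0,1],[0,-12,0,0,1],[0,0,0,0,1]]]' 30
python3 - <<'E'
from h import *
s=ctrl.get_state();p=s["position"];print((p-[.5775,-.0325,0])@[-.340,-.940,0])
E
```

```text
time: 18.32
position: [0.5707, -0.0617, 0.2665]
tool_rot: [0.538, 3.095, 0.006]
ft_force: [-1.4, 2.9, 2.3]
grip_width: 0.106
grip_force: 30.0
0.029762525579024694
```

```bash
python3 -m crank '[[[0,-4,1,0,1],[0,-3,1,0,1],[0,0,0,0,1]]]' 30
python3 -m crank '[[[0,4,-1,0,1],[0,2,-1,0,1],[0,0,0,0,0.5],[0,0,0,0,0.5],[0,0,0,0,0.5],[0,0,-15,0,0.5],[0,0,-30,0,0.5],[0,0,-30,0,0.5],[0,0,-30,0,0.5],[0,0,0,0,0.5]]]' 30
```

```text
time: 18.57
position: [0.5705, -0.0624, 0.2663]
tool_rot: [0.529, 3.093, 0.016]
ft_force: [1.4, 12.2, 6.7]
grip_width: 0.107
grip_force: 30.0
time: 19.4
position: [0.5724, -0.0659, 0.3773]
tool_rot: [0.54, 3.085, 0.001]
ft_force: [0.2, -0.3, 0.4]
grip_width: 0.247
grip_force: 0.0
```

```bash
python3 -m crank '[[[0,35,0,0,1],[0,35,0,0,1],[0,33,0,0,1],[0,0,0,0.12,1],[0,0,0,0.12,1],[0,0,0,0.12,1],[0,0,0,0.12,1],[0,0,0,0.12,1],[0,0,0,0.12,1],[0,0,0,0.12,1]]]'
python3 -m crank '[[[0,0,0,0.12,1],[0,0,0,0.12,1],[0,0,0,0.12,1],[0,0,0,0.12,1],[0,0,0,0.12,1],[0,0,0,0.12,1],[0,0,0,0.01,1],[0,0,0,0,1],[0,0,0,0,1]]]'
python3 - <<'E'
from h import *
s=ctrl.get_state();print(s["position"],tool(s)[:2,:2])
np.savez("st.npz",p=s["position"],r=s["tool_rot"])
d=get_image("wrist")["pixels"][60:260,160:480,::-1];e=get_image("scene")["pixels"][180:300,240:400,::-1];t=get_image("top")["pixels"][95:240,255:400,::-1]
R_=lambda a,f:cv2.resize(a,(0,0),fx=f,fy=f,interpolation=cv2.INTER_CUBIC)
o=np.zeros((600,800,3),np.uint8);o[:350,:560]=R_(d,1.75);e=R_(e,2);o[355:595,:320]=e;t=R_(t,1.6);o[355:355+t.shape[0],330:330+t.shape[1]]=t
cv2.imwrite("pics/m2.png",cv2.convertScaleAbs(o,alpha=1.3))
E
```

```text
time: 20.23
position: [0.6054, 0.0315, 0.3704]
tool_rot: [1.764, 2.599, -0.002]
ft_force: [-0.3, -0.8, -0.7]
grip_width: 0.002
grip_force: 0.0
time: 20.98
position: [0.6053, 0.0322, 0.3707]
tool_rot: [2.567, 1.811, -0.001]
ft_force: [-0.1, 0.7, 0.2]
grip_width: 0.002
grip_force: 0.0
[0.60530759 0.03224498 0.37068521] [[ 0.33523681  0.94213387]
 [ 0.94213377 -0.33523688]]
```

View pics/m2.png

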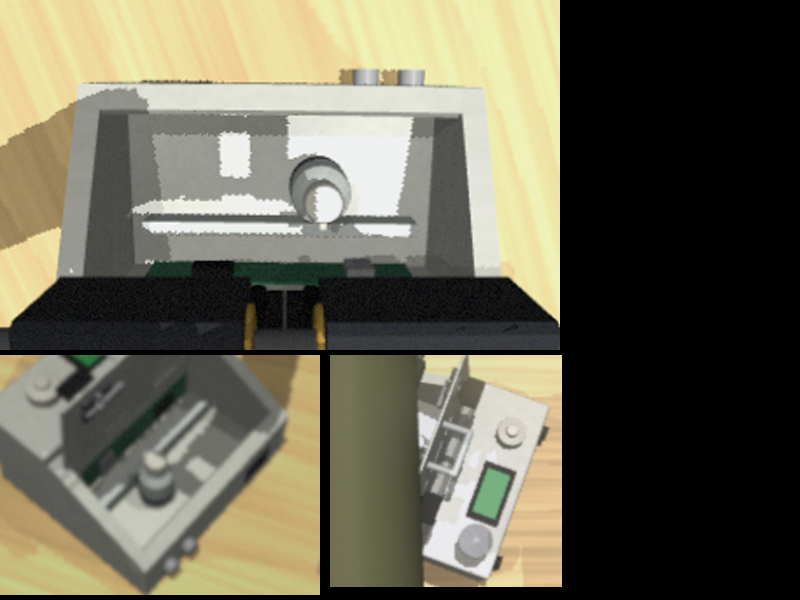

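Run:
```python
from h import *
s=ctrl.get_state();w=get_image("wrist");c=get_image("scene");Tw=tool(s)@w["T_tool_cam"];T=con([.5775,-.0325,-1.9185])
def f(p): return np.r_[(project(w,Tw,p[None])-[346.3,176]).ravel(),.5*(project(c,c["T"],p[None])-[317.5,231.5]).ravel()]
r=least_squares(f,[.6,.02,.106]);print(r.x,f(r.x))
# z fixed, wrist only
for z in(.105,.108):
  q=least_squares(lambda v:(project(w,Tw,np.array([[v[0],v[1],z]]))-[346.3,176]).ravel(),[.6,.02]).x
  p=np.r_[q,z];print(p,'con',(inv(T)@np.r_[p,1])[:3],'tool',(inv(tool(s))@np.r_[p,1])[:3]*1000)
```

```text
[0.62494091 0.00563255 0.10965982] [0.016389   0.0503052  0.19717991 0.09094668]
[0.62492132 0.00471086 0.105     ] con [-0.05114241  0.03190429  0.105     ] tool [-19.64855048  27.80420966 265.91702157]
[0.62493477 0.00534587 0.108     ] con [-0.05174399  0.03170057  0.108     ] tool [-19.04619284  27.60367788 262.91696121]
```

```bash
python3 -m crank '[[[-5,28,0,0,1],[0,0,30,0,1],[0,0,30,0,1],[0,0,30,0,1],[0,0,30,0,1],[0,0,20,0,1],[0,0,0,0,1]]]' 30
python3 -m crank '[[[0,0,8,0,1],[0,0,8,0,1],[0,0,8,0,1],[0,0,8,0,1],[0,0,8,0,1],[0,0,8,0,1]]]' 30
python3 -m crank '[[[0,0,8,0,1],[0,0,8,0,1],[0,0,8,0,1],[0,0,8,0,1],[0,0,8,0,1],[0,0,0,0,1]]]' 30
```

```text
time: 21.82
position: [0.6271, 0.0187, 0.2256]
tool_rot: [-2.565, -1.807, 0.012]
ft_force: [-0.9, 0.3, 0.0]
grip_width: 0.006
grip_force: 0.0
time: 22.32
position: [0.6302, 0.0187, 0.1826]
tool_rot: [2.569, 1.808, 0.001]
ft_force: [0.5, 0.5, 1.0]
grip_width: 0.007
grip_force: 0.0
time: 22.82
position: [0.6288, 0.0186, 0.1407]
tool_rot: [-2.568, -1.808, 0.005]
ft_force: [-0.8, 0.4, -0.6]
grip_width: 0.003
grip_force: 0.0
```

```bash
python3 -m crank '[[[0,0,8,0,1],[0,0,8,0,1],[0,0,8,0,1],[0,0,4,0,1],[0,0,0,0,1]]]' 30
python3 -m crank '[[[0,0,3,0,1],[0,0,3,0,1],[0,0,0,0,1]]]' 30
```

```text
time: 23.23
position: [0.6291, 0.0187, 0.1134]
tool_rot: [-2.568, -1.808, 0.003]
ft_force: [0.5, -0.3, 0.0]
grip_width: 0.007
grip_force: 0.0
time: 23.48
position: [0.6304, 0.0187, 0.1092]
tool_rot: [2.568, 1.808, 0.001]
ft_force: [-0.1, 0.2, 0.5]
grip_width: 0.006
grip_force: 0.0
```

```bash
python3 -m crank '[[[0,0,2,0,1],[0,0,2,0,1],[0,0,0,0,1]]]' 30
python3 -m crank '[[[0,0,2,0,1],[0,0,1,0,1],[0,0,0,0,1]]]' 30
```

```text
time: 23.73
position: [0.6305, 0.0187, 0.1062]
tool_rot: [2.568, 1.808, 0.002]
ft_force: [-2.3, 0.6, 8.2]
grip_width: 0.008
grip_force: 3.9
time: 23.98
position: [0.6307, 0.0187, 0.1048]
tool_rot: [2.569, 1.808, 0.003]
ft_force: [-3.9, 0.4, 12.6]
grip_width: 0.004
grip_force: 6.4
```

```bash
python3 -m crank '[[[0,0,2,0,1],[0,0,2,0,1],[0,0,2,0,1],[0,0,0,0,1],[0,0,0,0,1],[0,0,0,0,1],[0,0,0,0,1]]]' 30
```

```text
time: 24.57
position: [0.631, 0.0188, 0.1043]
tool_rot: [-2.569, -1.808, -0.007]
ft_force: [-15.4, 0.2, 37.8]
grip_width: 0.005
grip_force: 19.3
```

```bash
python3 -m crank '[[[0,0,-6,0,1],[0,0,-10,0,1],[0,0,-20,0,1],[0,0,-25,0,1],[0,0,-25,0,1],[0,0,-25,0,1],[0,0,-25,0,1],[0,0,-30,0,1],[0,0,-30,0,1],[0,0,-30,0,1]]]' 30
python3 -m crank '[[[10,0,-30,0,1],[20,0,0,0,1],[0,0,0,0,1],[0,0,0,0,1],[0,0,0,0,1]]]' 30
python3 - <<'E'
from h import *
d=get_image("wrist")["pixels"][:,:,::-1];e=get_image("scene")["pixels"][90:310,210:430,::-1]
e=cv2.resize(e,(0,0),fx=1.8,fy=1.8,interpolation=cv2.INTER_CUBIC);d=cv2.resize(d,(0,0),fx=.62,fy=.62,interpolation=cv2.INTER_AREA)
o=np.zeros((400,800,3),np.uint8);o[:396,:396]=e;o[:d.shape[0],400:400+d.shape[1]]=d
cv2.imwrite("pics/m3.png",cv2.convertScaleAbs(o,alpha=1.3))
E
```

```text
time: 25.4
position: [0.6296, 0.0186, 0.3231]
tool_rot: [-2.569, -1.808, 0.0]
ft_force: [0.2, -1.1, -0.6]
grip_width: 0.005
grip_force: 0.0
time: 25.82
position: [0.6394, 0.0461, 0.3504]
tool_rot: [-2.569, -1.808, 0.005]
ft_force: [0.0, 0.2, 0.9]
grip_width: 0.004
grip_force: 0.0
```

```bash
python3 -c "
from bench import job
print(job.close_job())"
```

```text
the job is handed in; nothing more can be done
None
```

I unlocked both fasteners, swung the panel to its stop, pressed the cap to its bottom and backed the arm clear. I handed the job in at about 26 s. I had no picture views left to check the final state, and the hand-in returned no verdict.

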